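Dispense three chew blocks for the next cage

ROBOT

A 7-joint arm with a two-finger parallel gripper is mounted at the origin on the work surface. World frame = base frame: x ahead of the robot, y to its left, z up, the work surface at z = 0. Lengths are in mm, angles in rad, forces in N, time in s.
With the tool pointing down it reaches from about 400 to 875 mm from the base axis. Payload 19.3 kg.
Tool frame: the origin (TCP) lies midway between the tips of the shut fingers; the grasp point (between the pads) lies 19 mm behind it; z points along the fingers, y is the line along which they close (so a half turn about z gives the same grasp; the last joint's range is limited). The gripper opens to 85 mm and grips with 20 to 120 N. Pads are 22 mm wide; open, the fingers measure 114 mm over their backs; the gripper's body (76 mm by 85 mm) begins 54 mm behind the grasp point. The pads swing forward as they close: fully open they stand 13 mm farther back than shut.
Start: joints at [-1.284, 0.521, -0.036, 1.599, 0.021, 1.021, -0.113], TCP at [218.316, 585.622, 231.291] pointing down, gripper open.
Joint ranges: [-2.91, 2.91], [-0.3, 2.13], [-1.5, 1.42], [0.17, 2.43], [-1.26, 4.41], [0.16, 1.93], [-2.52, 2.52]. Speed limits (rad/s): [1.89, 1.89, 2.39, 2.39, 3.01, 3.01, 3.01].

INTERFACE

Orientations are given as a rotation vector (axis times angle).
In Python, from station import monitor, vision, r gives the robot as it stands.
- The arm moves only by the shell command python3 -m crank 'ROWS' [OPENING]. ROWS is a JSON object of lists of equal length, an entry for each row: "dp": the shift along the tool's x, y, z in m, a list of three; "spin": the turn about the tool's z in rad. In form: {"dp": [[tx, ty, tz], ...], "spin": [spin, ...]}. A call has 1 to 8 rows; each row is the pose to reach, as a shift and turn from the pose commanded when the call began, along the tool's axes at that moment; what a row does not reach only later rows make up. A row lasts 1/12 s, in which the tool goes at most 41.7 mm and 7.16 degrees, less where a joint would pass 70% of its speed; a pose out of reach is approached as far as the arm can. A call with a gripper value outside its range is refused whole. OPENING is the opening, from 0 (shut) to 1 (fully open), set as the call begins (- or left out, the last holds). The fingers move at their own pace and stop on an object; the grip force is fixed at half the most. Time passes only in rows, so rows that repeat a pose let the fingers close. It gives the time, the measured TCP pose, the force, the opening and the grip force at its end, in the units of the state.
- monitor.observe(): the state, without advancing time (a new reading comes with each control period).
- vision.capture(name): name is "side" or "top" or "wrist"; returns (picture, depth): 480x640x3 uint8, blue, green, red; 480x640 float32, mm along the optical axis (not along the pixel's ray), 0 where there is no reading.
- vision.calibration(name): a dict with "intrinsics" (3x3 intrinsics, pixels), "k1" (the pictures are not rectified: a ray, as slopes to the right and down, at radius r is drawn at 1 + k1 r^2 times it, then the intrinsics apply), "world_from_camera" (4x4, takes a point from camera to world coordinates). Camera axes: x right, y down, z forward; pixel columns grow to the right and rows downward; lengths in mm; the calibration is good to about 2 mm. A picture is of the moment at which its call begins: read the wrist's pose just before it. calibration takes no time and is no camera call; for the wrist camera it gives the pose at the moment of the call.
- r.hand_in(): hands the job in; it is judged then, once.
The state is a dict: "time_s": time; "q": joint angles; "joint_velocities": joint speeds; "joint_efforts": joint torques, N m; "ee_pos": TCP position; "eef_rot": TCP orientation; "contact_force": force on the tool from outside, world axes, zero at the start; "torque": the same for the moment, N m; "finger_gap": finger opening in mm; "grip_force": force on a finger pad.
Only numpy, scipy, OpenCV 4.12 (cv2) and the standard library are available. Lean on these libraries where they do the work, as an engineer would, in place of code of your own. Each camera call takes 0.05 s, during which the arm holds its last target. There are 200 camera calls.

TASK

The next mouse cage is to get three wooden chew blocks. Work the sprung side lever of the dispenser with the rectangular magazine, one full press and full release for each block, until exactly three blocks lie in its catch tray and the others are still in its magazine. Do not touch the other dispenser, the one with the tall round tube.

Things in the scene. Friction and masses are not known exactly. Their poses are not given: they have to be found in the camera images.
- dispenser: Chew-block dispenser, fixed to the bench: white pedestal (top 70 mm up), on it an upright rectangular magazine (36 x 53 mm, top 165 mm up) with five flat wooden blocks. Origin: on the bench under the magazine's axis, z up, yaw within 0.4 rad. Steel catch tray at its +x side (x 18 to 126, y -60 to 60, walls 35 mm); lever at its +y side. A full press drops the lowest block into the tray.
- dispenser_pad (a point): Centre of the top of the black 34 x 34 mm pad ending its sprung lever; at rest 117 mm up, at x -35, y 146 mm of the dispenser. Hinge along the dispenser's x, 92 mm from the pad. Pressed straight down the pad sinks 42 mm to its stop (1.5 N at first, 4 N at last); the block drops out late: press 37 mm or more, slowly near the stop. Let go, it springs up within 0.3 s and the stack sinks one block.
- puck_dispenser: The other dispenser, to be left alone: same pedestal, tray and side lever, but with a tall round clear tube (58 mm across, top 204 mm up) of white pucks. Fixed to the bench. Origin and axes as for the first. Either of the two may be the left one.
- block_3: Third block from the bottom of the stack: wood, 26 x 44 x 16 mm, 12 g. Origin: centre of its underside as stacked. It starts 102 mm up, sinks 16 mm with each block delivered and comes out on the third press.
- block_4: Fourth block from the bottom, the same kind. It stays in the magazine, at last on the magazine's floor, 70 mm up.

How it is judged (in metres and radians):
At the end, for the whole second after the job is handed in: The third block (and so the two before it) lies at rest within the catch tray of the dispenser, below 60 mm; the fourth lies flat (within 10 degrees) on the floor of the magazine, its origin 62 to 80 mm up and no more than 12 mm forward of the magazine's axis (x of block_3 in the frame of dispenser between 0.015 and 0.13 m and y of block_3 in the frame of dispenser between -0.062 and 0.062 m and z of block_3 in the frame of dispenser below 0.06 m and linear speed of block_3 below 0.03 m/s and x of block_4 in the frame of dispenser below 0.012 m and z of block_4 in the frame of dispenser between 0.062 and 0.08 m and angle between block_4's own z axis and vertical below 0.17 rad); the robot touches nothing.
It fails at once if the round-tube dispenser is touched with more than 2 N (contact force between any of the fingers, the arm and puck_dispenser above 2 N).
It also fails if it takes over 40 s, if anything falls off the work surface, if the arm or the gripper's body presses on something with over 40 N, if the wrist force passes 120 N, or if a joint passes its speed limit or range.

## Working session

There is one attempt and no reset: what is moved stays moved. The work goes in short steps, Python scripts to look and compute and a shell command to move; the robot and the scene stay as the last step left them, time stands still between calls to the robot, and variables do not carry over. Pictures are saved under pics/ and viewed, at most 10 in all, crops included, and the job is handed in when it is done.

```bash
mkdir -p pics; ls; python3 - <<'E'
from station import monitor, vision, r
import cv2,numpy as np
s=monitor.observe();print(s['time_s'],s['ee_pos'],s['eef_rot'],s['contact_force'],s['finger_gap'])
for n in('top','side'):
    p,d=vision.capture(n);cv2.imwrite(f'pics/{n}0.png',p);np.savez(f'/tmp/{n}0.npz',p=p,d=d);c=vision.calibration(n);print(n,c['intrinsics'],c['k1'],c['world_from_camera'])
E
```

```text
pics
0.0 [218.1817488  585.34417607 230.72687284] [-5.57414972e-01 -3.09160307e+00  1.74574178e-03] [-0.76449441 -0.51478074  0.77042515] 85.70781934481283
top [[510.10025728   0.         320.22219299]
 [  0.         510.10025728 243.1077924 ]
 [  0.           0.           1.        ]] -0.14150278972991528 [[-4.79946413e-03 -9.93688783e-01  1.12069474e-01  4.49825640e+02]
 [-9.99134972e-01  9.39452548e-03  4.05098908e-02 -5.73517272e+00]
 [-4.13070636e-02 -1.11778105e-01 -9.92874303e-01  9.13399940e+02]
 [ 0.00000000e+00  0.00000000e+00  0.00000000e+00  1.00000000e+00]]
side [[527.47774555   0.         312.36186703]
 [  0.         527.47774555 234.47367095]
 [  0.           0.           1.        ]] -0.10425914350971571 [[ 9.93606952e-01 -8.39566168e-02  7.54752431e-02  4.36647716e+02]
 [-1.11534901e-01 -6.26563637e-01  7.71348154e-01 -7.77137755e+02]
 [-1.74697386e-02 -7.74835012e-01 -6.31922078e-01  7.21199295e+02]
 [ 0.00000000e+00  0.00000000e+00  0.00000000e+00  1.00000000e+00]]
```

View pics/top0.png

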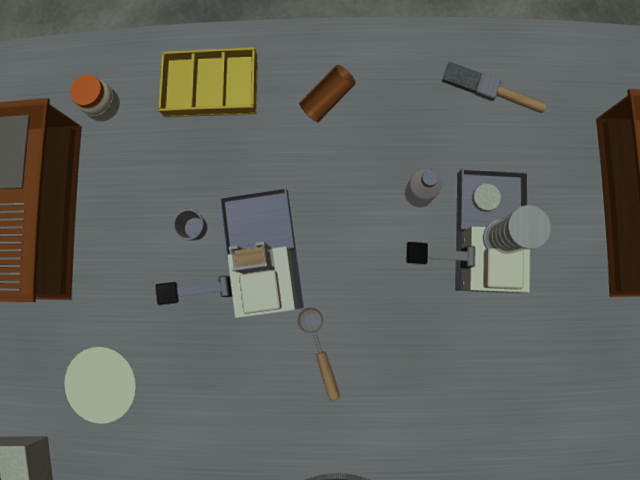

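View pics/side0.png

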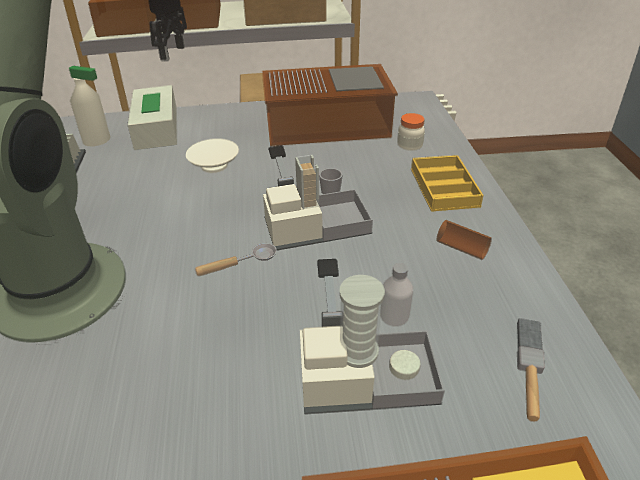

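The left dispenser is the rectangular-magazine one: magazine at about (250,257) in the top view and black pad at (167,293). In the side view the pad is at (277,152). The round-tube dispenser is on the right.

```bash
cat > h.py <<'E'
import numpy as np,cv2
from station import vision
def ray(n,uv):
    c=vision.calibration(n);K=c['intrinsics'];T=np.array(c['world_from_camera'])
    x=cv2.undistortPoints(np.array([[uv]],float),np.array(K),np.array([c['k1'],0,0,0,0.]))[0,0]
    return T[:3,3],T[:3,:3]@np.array([x[0],x[1],1])
def plane(n,uv,z):
    o,d=ray(n,uv);return o+d*(z-o[2])/d[2]
def tri(a,b):
    (o,d),(p,e)=a,b;t=np.linalg.lstsq(np.c_[d,-e],p-o,rcond=None)[0]
    return (o+d*t[0]+p+e*t[1])/2,np.linalg.norm(o+d*t[0]-p-e*t[1])
def blob(p,box,thr=40):
    u0,v0,u1,v1=box;m=(p[v0:v1,u0:u1].max(2)<thr).astype('uint8')
    n,l,s,c=cv2.connectedComponentsWithStats(m);i=1+s[1:,4].argmax();return c[i]+[u0,v0],s[i]
E
python3 - <<'E'
from h import *
from station import monitor
from scipy.spatial.transform import Rotation as R
s=monitor.observe();M=R.from_rotvec(s['eef_rot']).as_matrix();print(M.round(3))
t=np.load('/tmp/top0.npz');q=np.load('/tmp/side0.npz')
a,sa=blob(t['p'],(145,270,190,315));b,sb=blob(q['p'],(262,138,290,162));print(a,sa,b,sb)
print(plane('top',a,117),plane('side',b,117),tri(ray('top',a),ray('side',b)))
print('depth',t['d'][int(a[1]),int(a[0])])
p=plane('top',a,117)
# yaw from pedestal/tray: tray far corners in top view (walls 35 mm up)
A=plane('top',(222,197),35);B=plane('top',(287,190),35);print(A,B,np.arctan2(A[0]-B[0],-(A[1]-B[1]))) 
print('to pad, tool axes',M.T@(p-s['ee_pos']))
E
```

```text
[[-0.937  0.349 -0.   ]
 [ 0.349  0.937 -0.001]
 [-0.    -0.001 -1.   ]]
[166.4939759 292.9253012] [ 11  12  22  23 415] [283. 156.] [20 18  3  1  3]
[461.91726554 273.05023225 117.        ] [474.80030157 244.03319546 117.        ] (array([469.19293897, 280.26765336,  95.68981798]), np.float64(13.912639375552832))
depth 803.241
[633.13474167 204.51452255  35.        ] [643.77996788  88.2901504   35.        ] -3.0502554667036486
to pad, tool axes [-337.41610378 -207.41579364  114.03288045]
```

```bash
python3 - <<'E'
from h import *
t=np.load('/tmp/top0.npz');q=np.load('/tmp/side0.npz')
for n,D,box,thr in(('top',t,(145,270,190,315),40),('side',q,(262,138,290,162),70)):
    b,st=blob(D['p'],box,thr);print(n,b,st,plane(n,b,117))
    u0,v0=st[:2];P=[]
    for v in range(v0,v0+st[3]):
        for u in range(u0,u0+st[2]):pass
    T=np.array(vision.calibration(n)['world_from_camera'])
    for v in range(box[1]+st[1]*0,box[3]):
        for u in range(box[0],box[2]):
            if D['p'][v,u].max()<thr and D['d'][v,u]>0:
                o,d=ray(n,(u,v));P.append(o+d*D['d'][v,u])
    P=np.array(P);P=P[abs(P[:,2]-117)<12];print(len(P),np.median(P,0),P.min(0),P.max(0),(P.min(0)+P.max(0))/2)
E
```

```text
top [166.4939759 292.9253012] [ 11  12  22  23 415] [461.91726554 273.05023225 117.        ]
413 [461.79389874 272.51781615 118.57986827] [444.22424976 255.46899658 111.69379423] [479.41881497 289.67225727 125.82670765] [461.82153237 272.57062693 118.76025094]
side [276.65384615 151.41025641] [  7   7  17  14 156] [461.92381282 266.2968451  117.        ]
155 [461.8632839  265.09950212 116.98876584] [444.84597114 250.67655439 106.48724852] [480.05060518 288.18053442 122.2675343 ] [462.44828816 269.42854441 114.37739141]
```

Pad located at about (462, 272, 118). Going above it with the fingers shut.

```bash
python3 -m crank '{"dp": [[-0.034,-0.021,0],[-0.068,-0.042,0],[-0.101,-0.062,0],[-0.135,-0.083,0],[-0.169,-0.104,0],[-0.203,-0.125,0],[-0.236,-0.146,0],[-0.270,-0.167,0]],"spin":[0,0,0,0,0,0,0,0]}' 0
python3 -m crank '{"dp": [[-0.034,-0.021,0.02],[-0.068,-0.042,0.04],[-0.068,-0.042,0.06],[-0.068,-0.042,0.07],[-0.068,-0.042,0.07],[-0.068,-0.042,0.07]],"spin":[0,0,0,0,0,0]}'
python3 - <<'E'
from h import *
from station import monitor
s=monitor.observe();print(s['time_s'],s['ee_pos'],s['contact_force'],s['finger_gap'])
p,d=vision.capture('top');q,e=vision.capture('side')
cv2.imwrite('pics/a.png',np.hstack([cv2.resize(p[230:350,100:300],(400,240)),cv2.resize(q[100:220,200:400],(400,240))]))
E
```

```text
time_s: 0.77
ee_pos: [413.6, 333.1, 231.2]
eef_rot: [-0.557, -3.092, 0.0]
contact_force: [0.4, 0.5, -0.3]
finger_gap: 0.3
grip_force: 0.0
time_s: 1.27
ee_pos: [461.4, 272.6, 161.4]
eef_rot: [-0.556, -3.091, 0.0]
contact_force: [-0.2, 0.6, 0.3]
finger_gap: 0.2
grip_force: 0.0
1.2667 [461.43635977 272.58647853 161.42443327] [-0.16647424  0.62536283  0.31273892] 0.19983391913981918
```

View pics/a.png

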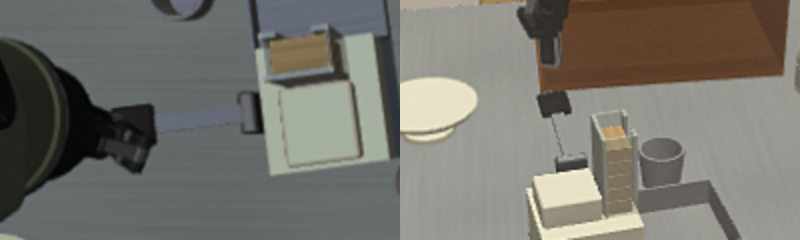

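The gripper is above the pad in both views (tip at about (548,60) in the right half, pad below it at (553,103)). First press, slow at the end.

```bash
python3 -m crank '{"dp": [[0,0,0.02],[0,0,0.036],[0,0,0.044],[0,0,0.05],[0,0,0.056],[0,0,0.062],[0,0,0.068],[0,0,0.072]],"spin":[0,0,0,0,0,0,0,0]}'
python3 -m crank '{"dp": [[0,0,0.002],[0,0,0.004],[0,0,0.006],[0,0,0.008],[0,0,0.009],[0,0,0.010],[0,0,0.011],[0,0,0.011]],"spin":[0,0,0,0,0,0,0,0]}'
python3 - <<'E'
from h import *
p,d=vision.capture('top');q,e=vision.capture('side')
cv2.imwrite('pics/b.png',np.hstack([cv2.resize(p[170:290,170:370],(400,240)),cv2.resize(q[120:240,200:400],(400,240))]))
E
```

```text
time_s: 2.03
ee_pos: [462.3, 272.2, 89.1]
eef_rot: [0.557, 3.091, 0.001]
contact_force: [0.5, 4.6, 4.5]
finger_gap: -0.0
grip_force: 2.0
time_s: 2.7
ee_pos: [462.1, 271.4, 78.2]
eef_rot: [0.558, 3.092, -0.001]
contact_force: [2.1, -0.2, 4.0]
finger_gap: -0.1
grip_force: 1.9
```

View pics/b.png

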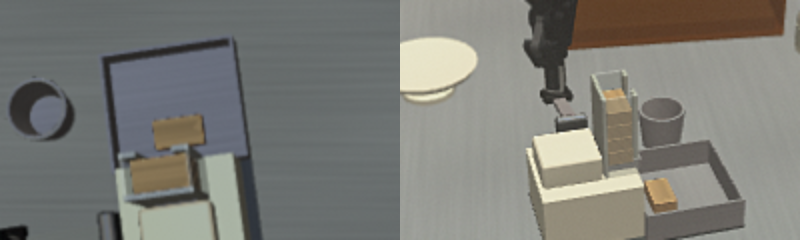

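One block lies in the tray (about (178,132) left half, (660,193) right half). Releasing fully, waiting, then checking that the stack sank.

```bash
python3 -m crank '{"dp": [[0,0,-0.02],[0,0,-0.045],[0,0,-0.07],[0,0,-0.07],[0,0,-0.07],[0,0,-0.07],[0,0,-0.07],[0,0,-0.07]],"spin":[0,0,0,0,0,0,0,0]}'
python3 -m crank '{"dp": [[0,0,0],[0,0,0],[0,0,0],[0,0,0]],"spin":[0,0,0,0]}'
python3 - <<'E'
from h import *
p,d=vision.capture('top');q,e=vision.capture('side')
cv2.imwrite('pics/c.png',np.hstack([cv2.resize(p[170:290,170:370],(400,240)),cv2.resize(q[120:240,200:400],(400,240))]))
E
```

```text
time_s: 3.47
ee_pos: [461.5, 271.4, 147.4]
eef_rot: [-0.557, -3.091, 0.002]
contact_force: [-0.3, 0.9, 0.9]
finger_gap: -0.0
grip_force: 0.0
time_s: 3.8
ee_pos: [462.0, 271.7, 148.1]
eef_rot: [-0.557, -3.092, 0.0]
contact_force: [-0.2, -0.4, -1.0]
finger_gap: -0.0
grip_force: 0.0
```

View pics/c.png

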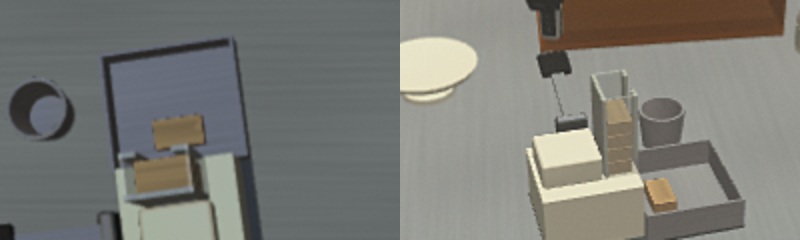

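The pad is back up (553,62) and the stack sank to four blocks, with one in the tray. Second cycle: the same press from z 148 to 78.

```bash
python3 -m crank '{"dp": [[0,0,0.015],[0,0,0.025],[0,0,0.031],[0,0,0.037],[0,0,0.043],[0,0,0.049],[0,0,0.055],[0,0,0.059]],"spin":[0,0,0,0,0,0,0,0]}'
python3 -m crank '{"dp": [[0,0,0.002],[0,0,0.004],[0,0,0.006],[0,0,0.008],[0,0,0.009],[0,0,0.010],[0,0,0.011],[0,0,0.011]],"spin":[0,0,0,0,0,0,0,0]}'
python3 - <<'E'
from h import *
p,d=vision.capture('top');q,e=vision.capture('side')
cv2.imwrite('pics/d.png',np.hstack([cv2.resize(p[170:290,170:370],(400,240)),cv2.resize(q[120:240,200:400],(400,240))]))
E
```

```text
time_s: 4.57
ee_pos: [462.1, 272.0, 88.8]
eef_rot: [0.557, 3.092, 0.001]
contact_force: [-0.6, 2.5, 3.5]
finger_gap: -0.5
grip_force: 2.0
time_s: 5.23
ee_pos: [462.1, 271.3, 78.2]
eef_rot: [0.558, 3.092, -0.001]
contact_force: [0.6, -1.0, 4.1]
finger_gap: 0.1
grip_force: 1.9
```

View pics/d.png

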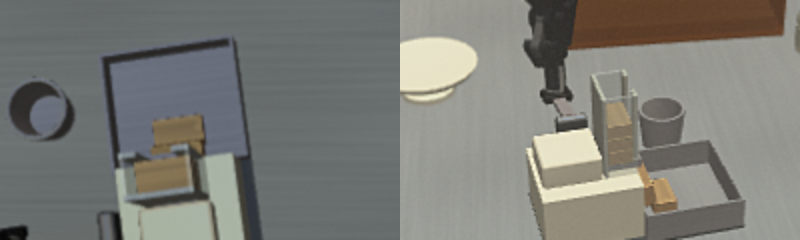

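Two blocks are out; the second leans between the first and the outlet (641,178). Release and look closer before the third press.

```bash
python3 -m crank '{"dp": [[0,0,-0.02],[0,0,-0.045],[0,0,-0.07],[0,0,-0.07],[0,0,-0.07],[0,0,-0.07],[0,0,-0.07],[0,0,-0.07]],"spin":[0,0,0,0,0,0,0,0]}'
python3 -m crank '{"dp": [[0,0,0],[0,0,0],[0,0,0],[0,0,0]],"spin":[0,0,0,0]}'
python3 - <<'E'
from h import *
p,d=vision.capture('top');q,e=vision.capture('side')
cv2.imwrite('pics/e.png',np.hstack([cv2.resize(p[200:280,210:310],(400,320),interpolation=cv2.INTER_CUBIC),cv2.resize(q[150:230,290:390],(400,320),interpolation=cv2.INTER_CUBIC)]))
T=np.array(vision.calibration('side')['world_from_camera'])
hsv=cv2.cvtColor(q,cv2.COLOR_BGR2HSV)
m=(hsv[...,0]<25)&(hsv[...,1]>90)
for v in range(196,232,3):
    print(v,[ (u,*np.round((lambda o,d:o+d*e[v,u])(*ray('side',(u,v)))).astype(int)) for u in range(316,344,4) if m[v,u]])
E
```

```text
time_s: 6.0
ee_pos: [461.5, 271.5, 147.4]
eef_rot: [-0.557, -3.091, 0.002]
contact_force: [0.7, 0.6, 0.0]
finger_gap: -0.2
grip_force: 0.0
time_s: 6.33
ee_pos: [462.0, 271.7, 148.1]
eef_rot: [-0.557, -3.092, 0.0]
contact_force: [-0.7, -0.1, 0.4]
finger_gap: 0.2
grip_force: 0.0
196 []
199 []
202 [(320, np.int64(546), np.int64(155), np.int64(47))]
205 [(320, np.int64(545), np.int64(142), np.int64(49))]
208 [(320, np.int64(544), np.int64(133), np.int64(47)), (324, np.int64(552), np.int64(132), np.int64(47))]
211 [(324, np.int64(551), np.int64(121), np.int64(47)), (328, np.int64(564), np.int64(155), np.int64(21)), (332, np.int64(572), np.int64(149), np.int64(25))]
214 [(324, np.int64(549), np.int64(110), np.int64(47)), (328, np.int64(562), np.int64(140), np.int64(24)), (332, np.int64(571), np.int64(139), np.int64(24))]
217 [(324, np.int64(550), np.int64(116), np.int64(35)), (328, np.int64(561), np.int64(132), np.int64(22)), (332, np.int64(569), np.int64(129), np.int64(23)), (336, np.int64(578), np.int64(130), np.int64(21))]
220 [(324, np.int64(549), np.int64(112), np.int64(30)), (328, np.int64(559), np.int64(116), np.int64(26)), (332, np.int64(568), np.int64(121), np.int64(21)), (336, np.int64(576), np.int64(118), np.int64(23))]
223 [(328, np.int64(558), np.int64(113), np.int64(20)), (332, np.int64(567), np.int64(116), np.int64(17)), (336, np.int64(576), np.int64(118), np.int64(14))]
226 []
229 []
```

View pics/e.png

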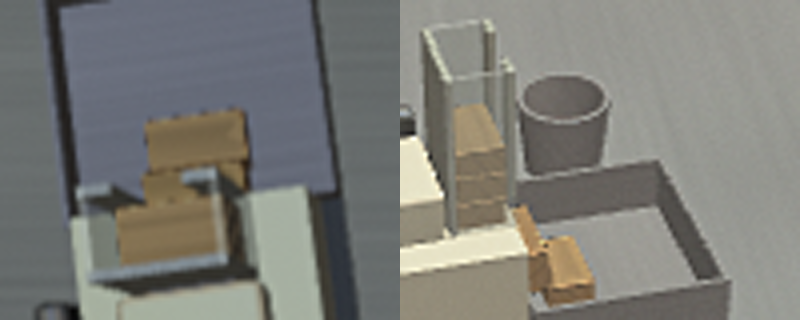

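Three blocks are left in the magazine (stack top about (478,125)). The second block leans on the pedestal with its top edge about 48 mm up, below the 70 mm outlet, so the third can clear it. Third press.

```bash
python3 -m crank '{"dp": [[0,0,0.015],[0,0,0.025],[0,0,0.031],[0,0,0.037],[0,0,0.043],[0,0,0.049],[0,0,0.055],[0,0,0.059]],"spin":[0,0,0,0,0,0,0,0]}'
python3 -m crank '{"dp": [[0,0,0.002],[0,0,0.004],[0,0,0.006],[0,0,0.008],[0,0,0.009],[0,0,0.010],[0,0,0.011],[0,0,0.011]],"spin":[0,0,0,0,0,0,0,0]}'
python3 - <<'E'
from h import *
p,d=vision.capture('top');q,e=vision.capture('side')
cv2.imwrite('pics/f.png',np.hstack([cv2.resize(p[200:280,210:310],(400,320),interpolation=cv2.INTER_CUBIC),cv2.resize(q[150:230,290:390],(400,320),interpolation=cv2.INTER_CUBIC)]))
E
```

```text
time_s: 7.1
ee_pos: [462.1, 272.0, 88.8]
eef_rot: [0.557, 3.092, 0.001]
contact_force: [-0.1, 1.4, 2.9]
finger_gap: 0.2
grip_force: 2.0
time_s: 7.77
ee_pos: [462.1, 271.4, 78.2]
eef_rot: [0.558, 3.092, -0.001]
contact_force: [1.6, -1.0, 3.7]
finger_gap: 0.1
grip_force: 1.9
```

View pics/f.png

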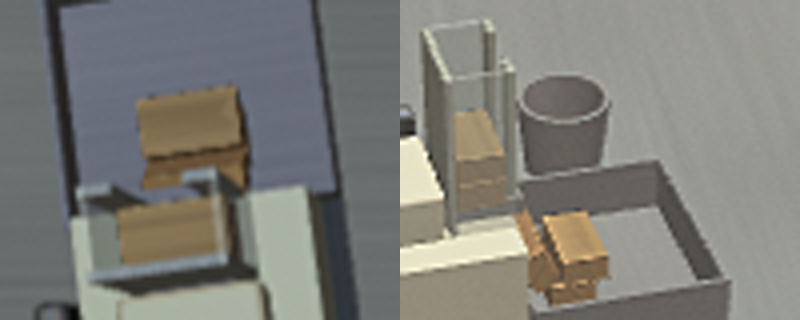

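The third block tipped over onto the first, at (190,120) left half and (575,235) right half. Releasing the lever and rising clear.

```bash
python3 -m crank '{"dp": [[0,0,-0.02],[0,0,-0.045],[0,0,-0.07],[0,0,-0.09],[0,0,-0.1],[0,0,-0.1],[0,0,-0.1],[0,0,-0.1]],"spin":[0,0,0,0,0,0,0,0]}'
python3 -m crank '{"dp": [[0,0,0],[0,0,0],[0,0,0],[0,0,0],[0,0,0],[0,0,0]],"spin":[0,0,0,0,0,0]}'
python3 - <<'E'
from h import *
p,d=vision.capture('top');q,e=vision.capture('side')
cv2.imwrite('pics/g.png',np.hstack([cv2.resize(p[200:280,210:310],(400,320),interpolation=cv2.INTER_CUBIC),cv2.resize(q[150:230,290:390],(400,320),interpolation=cv2.INTER_CUBIC)]))
for uv in((435//4+0,0),):pass
for u,v in((334,208),(336,206),(310,182)):
    o,k=ray('side',(u,v));print(u,v,(o+k*e[v,u]).round())
E
```

```text
time_s: 8.53
ee_pos: [461.5, 271.5, 177.2]
eef_rot: [-0.557, -3.091, 0.002]
contact_force: [0.3, 0.5, -0.1]
finger_gap: 0.0
grip_force: 0.0
time_s: 9.03
ee_pos: [462.0, 271.7, 178.2]
eef_rot: [-0.558, -3.092, 0.0]
contact_force: [-0.4, -0.6, -0.3]
finger_gap: -0.3
grip_force: 0.0
334 208 [575. 139.  40.]
336 206 [580. 146.  39.]
310 182 [521. 106. 134.]
```

View pics/g.png

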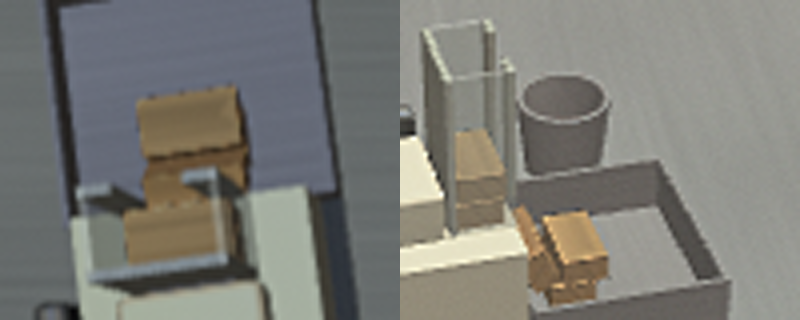

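The third block's top is about 40 mm up and at rest in the tray. Two blocks sit flat on the magazine floor (478,155 to 478,215), and the gripper is 60 mm above the released pad. Handing in.

```bash
python3 -c "
from station import r
print(r.hand_in())"
```

```text
the job is handed in; nothing more can be done
None
```

Done and handed in: three blocks lie in the catch tray, two remain in the rectangular magazine, and the round-tube dispenser was not touched; no verdict came back at hand-in.

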